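Lock the bayonet lid on the finishing barrel

TASK

Close the little finishing barrel: pick up its lid by the bar, set it on the barrel, turn it lightly to feel for the place where its two lugs drop into the notches, then press it down against the spring, twist it about a quarter turn clockwise to the stop and let it spring up locked. Work gently by feel, and leave the tin, the cup and the pliers where they are.

Things in the scene. Friction and masses are not known exactly. Their poses are not given: they have to be found in the camera images.
- stand: Round grey foot, 104 mm across, 10 mm high, screwed to the bench. Origin: centre of its underside, z up. A steel barrel, 78 mm across, is clamped upright in it, rim 60 mm above the bench; it does not turn under load. It may be clamped turned: the line through its two notches lies within 0.25 rad, either way, of the stand's x axis; this angle is NOT measured, it must be felt or seen.
- mouth (a point): Centre of the barrel's mouth, level with its top rim, 60 mm above the bench; axes as the stand. The mouth is a 51 mm round bore, with two notches 180 degrees apart, each 13 mm wide, reaching 33 mm from the axis.
- slot (a point): Point on the barrel's axis, 22 mm below the rim. From each notch a slot runs clockwise (from above) under a 7 mm thick roof to a pocket centred 75 degrees on and 25 degrees long (a lug takes 17), where the roof is 3.5 mm thick; a solid stop follows (the lug meets it about 79 degrees from mid notch). No slot the other way.
- spring (a point): Point on the barrel's axis, 14 mm below the rim, where the sprung plate inside the barrel stands when unloaded. It pushes the lid's nose up: 3 N at first, 7 N when pressed 8 mm down, 8.3 N at 10.5 mm.
- lid: Loose lid, about 160 g, standing upright on its nose. Origin: centre of the nose's flat underside, z up. From there up: nose 36 mm across widening to a 48 mm plug at z = 8 mm; steel cap 72 mm across, z = 24.5 to 29.5 mm; bar on top. Half a turn makes it the same. Once the lid's origin is 10 mm below the rim the plug is in the bore, with 1.5 mm of play all round.
- lid_bar (a point): Centre of the lid's black bar grip, 43 mm above the lid's origin. The bar lies along the lid's x: 50 mm long, 14 mm thick (across y), 27 mm high, standing on the cap.
- lid_lugs (a point): Midpoint between the lid's two lugs, 12.5 mm above the lid's origin. Lugs along the lid's +x and -x, reaching 30 mm from the axis, 8 mm wide (5 mm at the foot), 5 mm high. Depth of the lid's origin below the rim: lugs lying on the rim 10 mm; dropped in the notches, unpressed, 14 mm; lugs clear under the roof from 22 mm; cap hard on the rim 24.5 mm; locked, sprung up in the pockets, 18.5 mm.
- parts_tin: White lidded parts tin, 46 mm across, 18 mm high; origin at the centre of its underside. A bystander.
- steel_cup: Small steel cup, 72 mm across, 34 mm high; origin at the centre of its underside. A bystander.
- pliers: Pliers with black handles lying flat, 43 x 132 x 12 mm; origin at the centre of the underside. A bystander.
Mind the look-alikes: they are no part of the job. Leave any pink or red look-alike of the lid alone.

How it is judged:
By the outcome, as a careful person would: the job done as asked, in the order asked, and still so for the second after the job is handed in, with the robot touching nothing.
It also fails if it takes over 67 s, if anything falls off the work surface, if the arm or the gripper's body presses on something with over 40 N, if the wrist force passes 120 N, or if a joint passes its speed limit or range.

ROBOT

A 6-joint arm with a two-finger parallel gripper is mounted at the origin on a cart in front of the work surface, level with it; the furniture and walls round the work are solid. World frame = base frame: x ahead of the robot, y to its left, z up, the work surface at z = 0. Lengths are in mm, angles in degrees, forces in N, time in s.
With the tool pointing down it reaches from about 250 to 725 mm from the base axis. Payload 4 kg.
Tool frame: the origin (TCP) lies on the centre line of the jaws, within the pads' length; the fingertips stand 25 mm ahead of it and the grasp point (between the pads) lies 6 mm ahead of it; z points along the fingers, y is the line along which they close (so a half turn about z gives the same grasp; the last joint's range is limited). The gripper opens to 85 mm and grips with 20 to 120 N. Pads are 22 mm wide; open, the fingers measure 114 mm over their backs; the gripper's body (76 mm by 85 mm) begins 54 mm behind the grasp point. The pads swing forward as they close: fully open they stand 13 mm farther back than shut.
Start: joints at [77.12, 13.785, 0.286, 76.501, 0, 90], TCP at [111.454, 487.419, 229.506] pointing down, gripper open.
Joint ranges: [-155.79, 155.79], [-60.16, 107.12], [-62.33, 73.08], [-114, 123.19], [-81.49, 82.49], [-180, 180]. Speed limits (degrees/s): [159.86, 159.86, 180, 180, 180, 180].

INTERFACE

Orientations are given as [roll, pitch, yaw] about the fixed x, y, z axes, in that order (R = Rz(yaw) Ry(pitch) Rx(roll)).
In Python, from rig import sensors, vision, order gives the robot as it stands.
- The arm moves only by the shell command python3 -m pendant 'ROWS' [FORCE]. ROWS is JSON, a list of rows, each a list of 3 entries, a list of its own where there are three numbers: the shift along the tool's x, y, z in m, then the turn, a rotation vector about the tool's x, y, z in degrees, then the closure, from 0 (fully open) to 1 (shut). In form: [[[dx, dy, dz], [wx, wy, wz], grip], ...]. A call has 1 to 20 rows; each row is the pose to reach, as a shift and turn from the pose commanded when the call began, along the tool's axes at that moment; what a row does not reach only later rows make up. A row lasts 1/10 s, in which the tool goes at most 50 mm and 8.59 degrees, less where a joint would pass 70% of its speed; a pose out of reach is approached as far as the arm can. A call with a gripper value outside its range is refused whole. The fingers move at their own pace and stop on an object; FORCE is the grip in N (left out, the last holds). Time passes only in rows, so rows that repeat a pose let the fingers close. It gives the time, the measured TCP pose, the force, the opening and the grip force at its end, in the units of the state.
- sensors.read_state(): the state, without advancing time (a new reading comes with each control period).
- vision.grab_frame(name): name is "scene" or "side" or "wrist"; returns a dict with "image" (384x512x3 uint8, red, green, blue), "range_z" (384x512 float32, mm along the optical axis (not along the pixel's ray), 0 where there is no reading), "intrinsics" (3x3 intrinsics, pixels), "R" (3x3) and "t" (3): a world point X has camera coordinates R X + t; the wrist camera has in their place "tool_from_camera" (4x4, takes a point from camera to tool coordinates, whose origin is the TCP and whose axes are the flange's). Camera axes: x right, y down, z forward; pixel columns grow to the right and rows downward; lengths in mm; the calibration is good to about 2 mm. A picture is of the moment at which its call begins: read the wrist's pose just before it.
- order.hand_in(): hands the job in; it is judged then, once.
The state is a dict: "t": time; "qpos": joint angles; "qd": joint speeds; "effort": joint torques, N m; "eef_pos": TCP position; "tcp_rot": TCP orientation; "wrist_force": force on the tool from outside, world axes, zero at the start; "torque": the same for the moment, N m; "width": finger opening in mm; "gripper_force": force on a finger pad.
Only numpy, scipy, OpenCV 4.12 (cv2) and the standard library are available. Lean on these libraries where they do the work, as an engineer would, in place of code of your own. Each camera call takes 0.05 s, during which the arm holds its last target. There are 200 camera calls.

## Working session

There is one attempt and no reset: what is moved stays moved. The work goes in short steps, Python scripts to look and compute and a shell command to move; the robot and the scene stay as the last step left them, time stands still between calls to the robot, and variables do not carry over. Pictures are saved under pics/ and viewed, at most 10 in all, crops included, and the job is handed in when it is done.

```bash
mkdir -p pics; cat > h.py <<'E'
import numpy as np, cv2
from rig import sensors, vision, order
def grab(n):
    s=sensors.read_state(); f=vision.grab_frame(n); f["s"]=s; return f
def save(im,p,k=1):
    im=cv2.cvtColor(im,cv2.COLOR_RGB2BGR)
    cv2.imwrite(p,cv2.resize(im,None,fx=k,fy=k,interpolation=cv2.INTER_CUBIC))
E
python3 - <<'E'
from h import *
import pickle
s=sensors.read_state();print(s)
F={n:grab(n) for n in("scene","side","wrist")}
pickle.dump(F,open("f0.pkl","wb"))
save(np.hstack([F["scene"]["image"],F["side"]["image"]]),"pics/a.png",0.78)
save(F["scene"]["image"],"pics/sc.png",1.5)
save(F["side"]["image"],"pics/sd.png",1.5)
for n in F: print(n,F[n]["intrinsics"].round(1).tolist(),{k:np.round(F[n][k],3).tolist() for k in("R","t","tool_from_camera") if k in F[n]})
E
```

```text
{'t': 0.0, 'qpos': array([ 7.71201366e+01,  1.38304147e+01,  2.12051058e-01,  7.64987477e+01,
       -2.05709191e-03,  8.99989725e+01]), 'qd': array([-0.14222215,  0.05913877, -0.00057085, -0.02009217, -0.04533474,
        0.02612163]), 'effort': array([-5.10702266e-04, -3.72324550e+01,  2.52404183e+01,  1.70813635e-02,
        3.30604928e-05, -2.25552952e-06]), 'eef_pos': array([111.32423782, 486.80417866, 228.61739748]), 'tcp_rot': array([-1.79882889e+02,  2.05498738e-03,  1.67121168e+02]), 'wrist_force': array([ 0.34207073, -0.01035008,  0.25920337]), 'torque': array([ 0.00545967, -0.04573872,  0.01472126]), 'gripper_force': 0.0, 'width': 85.63086613131519}
scene [[420.8, 0.0, 251.4], [0.0, 420.8, 191.1], [0.0, 0.0, 1.0]] {'R': [[0.433, -0.901, 0.022], [-0.454, -0.239, -0.858], [0.779, 0.361, -0.513]], 't': [-451.272, 234.384, 752.89]}
side [[363.7, 0.0, 254.8], [0.0, 363.7, 192.2], [0.0, 0.0, 1.0]] {'R': [[-0.971, 0.237, 0.017], [0.181, 0.783, -0.595], [-0.154, -0.575, -0.804]], 't': [548.378, 159.011, 1011.412]}
wrist [[292.9, 0.0, 250.5], [0.0, 292.9, 188.7], [0.0, 0.0, 1.0]] {'tool_from_camera': [[0.001, -0.959, -0.284, 73.173], [1.0, 0.001, 0.001, 0.289], [-0.0, -0.284, 0.959, -144.464], [0.0, 0.0, 0.0, 1.0]]}
```

View pics/sc.png

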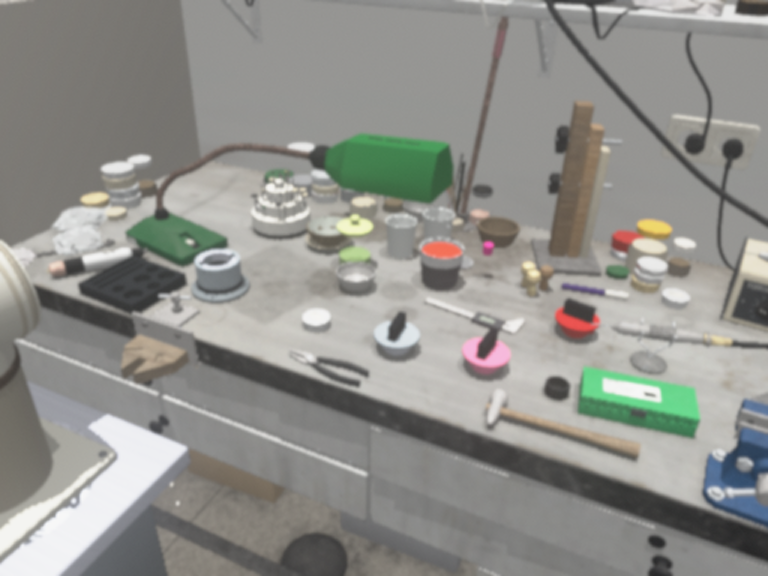

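View pics/sd.png

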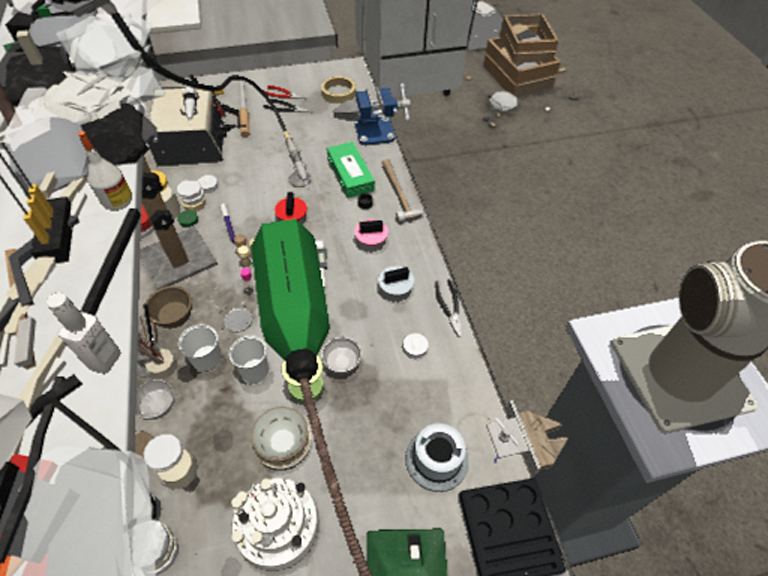

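The scene view shows three lid-like things: a steel lid with a black bar at (397,338), a pink one at (486,355) and a red one at (577,320). The side view shows them at (396,280), (371,232) and (290,208). I choose the steel one. The barrel is at scene (219,272), side (440,455). Next I check a close crop and measure.

```bash
cat >> h.py <<'E'
def cloud(f):
    K=f["intrinsics"];z=f["range_z"].astype(float);v,u=np.mgrid[:384,:512]
    P=np.stack([(u-K[0,2])*z/K[0,0],(v-K[1,2])*z/K[1,1],z],-1)
    if "R" in f: W=(P-f["t"])@f["R"]
    else:
        from scipy.spatial.transform import Rotation as Ro
        T=f["tool_from_camera"];R=Ro.from_euler("xyz",f["s"]["tcp_rot"],degrees=True).as_matrix()
        W=(P@T[:3,:3].T+T[:3,3])@R.T+f["s"]["eef_pos"]
    W[z<=0]=np.nan
    return W
E
python3 - <<'E'
from h import *
import pickle
F=pickle.load(open("f0.pkl","rb"))
a=F["side"]["image"];b=F["scene"]["image"]
def c(im,u,v): return cv2.resize(im[v-30:v+30,u-40:u+40],(400,300),interpolation=cv2.INTER_CUBIC)
save(np.vstack([np.hstack([c(a,264,187),c(a,293,303)]),np.hstack([c(b,265,225),c(b,146,182)])]),"pics/crop.png")
for n,ul,ub in(("side",(264,187),(291,303)),("scene",(265,225),(146,182))):
    W=cloud(F[n]);im=F[n]["image"].astype(int)
    def win(u,v,r): 
        m=np.zeros((384,512),bool);m[v-r:v+r,u-r:u+r]=1;return m
    m=win(*ul,18)&(im.max(2)<70)&(W[...,2]>35)
    P=W[m];t=P[P[:,2]>np.nanmax(P[:,2])-6]
    (cx,cy),wh,an=cv2.minAreaRect(t[:,:2].astype(np.float32))
    d=np.linalg.svd(t[:,:2]-t[:,:2].mean(0))[2][0]
    print(n,"bar",len(P),len(t),t.mean(0),(cx,cy),wh,an,np.degrees(np.arctan2(d[1],d[0])),"zmax",P[:,2].max())
    m=win(*ul,26)&(W[...,2]>22)&(im.min(2)>90)&(abs(W[...,2]-28)<6);P=W[m]
    print("cap",len(P),(np.nanmin(P[:,:2],0)+np.nanmax(P[:,:2],0))/2,np.ptp(P[:,:2],0),np.median(P[:,2]))
    m=win(*ub,30)&(abs(W[...,2]-60)<4);P=W[m]
    print("rim",len(P),cv2.minEnclosingCircle(P[:,:2].astype(np.float32)),np.median(P[:,2]))
    m=win(*ub,36)&(abs(W[...,2]-10)<3);P=W[m]
    print("foot",len(P),cv2.minEnclosingCircle(P[:,:2].astype(np.float32)),np.median(P[:,2]))
E
```

```text
side bar 113 55 [ 462.99237895 -308.13114988   55.95473925] (462.7815246582031, -308.3941650390625) (44.865604400634766, 14.001111030578613) 5.99632453918457 3.9550187703280515 zmax 59.09412756318008
cap 249 [ 467.34850214 -349.83371878] [ 78.01481411 154.21742107] 29.382091198414834
rim 462 ((484.9565124511719, 49.93707275390625), 39.40513610839844) 59.906002269576646
foot 387 ((457.0622863769531, 64.07539367675781), 82.49739837646484) 9.706933331406692Traceback (most recent call last):
  File "<stdin>", line 12, in <module>
    res = np.fmax.reduce(a, axis=axis, out=out, **kwargs)
ValueError: zero-size array to reduction operation fmax which has no identity
```

View pics/crop.png

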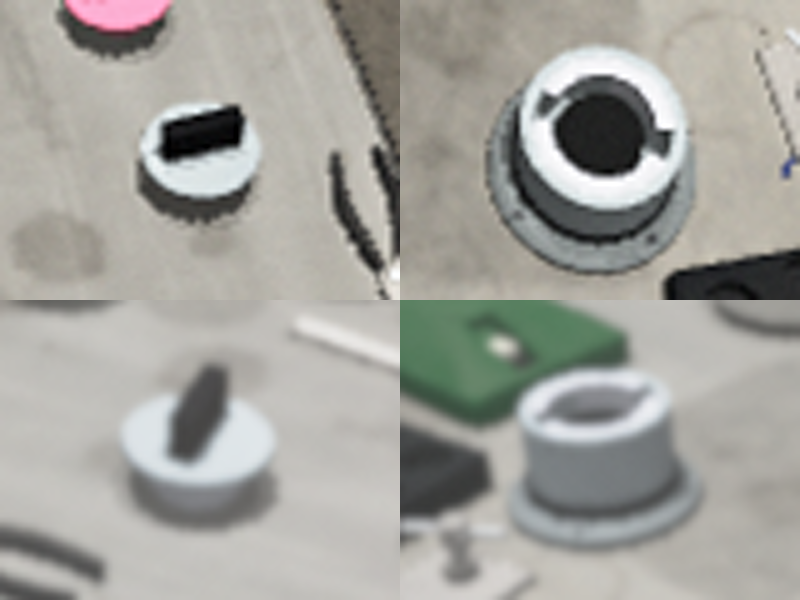

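The crop confirms the steel lid with its black bar at crop (200,132). The barrel mouth shows its notches at crop (548,105) and (660,142). Before travelling I check how high the lamp and its neck stand, and the notch angle.

```bash
python3 - <<'E'
from h import *
import pickle
F=pickle.load(open("f0.pkl","rb"))
f=F["side"];K=f["intrinsics"];o=-f["R"].T@f["t"];q=[]
for u,v in((282.6,294),(305,301.4)):
    d=f["R"].T@np.linalg.solve(K,[u,v,1]);p=o+d*(60-o[2])/d[2];q.append(p);print(p)
d=q[1]-q[0];print("notch angle",np.degrees(np.arctan2(d[1],d[0])),"mid",(q[0]+q[1])/2)
for n in("side","scene"):
    W=cloud(F[n]);m=(W[...,2]>90)&(W[...,0]>150)&(W[...,0]<720)&(abs(W[...,1])<520);P=W[m]
    for y in range(-500,500,50):
        p=P[(P[:,1]>=y)&(P[:,1]<y+50)]
        if len(p)>4: print(n,y,len(p),"minx",np.percentile(p,2,0).round(),np.percentile(p,98,0).round())
E
```

```text
[506.07910032  35.02397673  60.        ]
[459.77187515  64.42564989  60.        ]
notch angle 147.58746379211033 mid [482.92548773  49.72481331  60.        ]
side -300 566 minx [ 619. -292.  222.] [ 718. -251.  267.]
side -250 750 minx [ 620. -249.  219.] [ 717. -201.  265.]
side -200 819 minx [ 621. -199.  218.] [ 718. -151.  262.]
side -150 1102 minx [ 624. -149.  192.] [ 717. -101.  259.]
side -100 649 minx [643. -99. 195.] [701. -51. 242.]
side -50 271 minx [655. -49. 204.] [690.  -1. 227.]
side 0 158 minx [661.   1. 207.] [677.  49. 216.]
side 50 194 minx [656.  51. 205.] [673.  99. 215.]
side 100 222 minx [650. 101. 197.] [667. 149. 212.]
side 150 254 minx [640. 151. 167.] [660. 199. 199.]
side 200 71 minx [636. 201. 157.] [650. 214. 169.]
scene -300 1081 minx [ 615. -297.  188.] [ 707. -251.  266.]
scene -250 733 minx [ 616. -249.  185.] [ 690. -201.  264.]
scene -200 694 minx [ 617. -199.  182.] [ 691. -151.  260.]
scene -150 519 minx [ 619. -149.   95.] [ 686. -102.  257.]
scene -100 243 minx [640. -99. 190.] [674. -51. 235.]
scene -50 78 minx [654. -49. 199.] [675.  -2. 221.]
scene 0 86 minx [659.   0. 200.] [673.  49. 215.]
scene 50 85 minx [653.  51. 200.] [667.  99. 214.]
scene 100 82 minx [648. 102.  95.] [719. 148. 210.]
scene 150 92 minx [637. 152. 156.] [653. 198. 196.]
scene 200 94 minx [617. 201. 130.] [642. 248. 163.]
scene 250 85 minx [600. 252.  91.] [622. 284. 137.]
scene 450 5 minx [655. 462.  90.] [713. 482.  91.]
```

```bash
python3 -m pendant '[[[-0.230,-0.171,0.029],[0,0,9],0],[[-0.230,-0.171,0.029],[0,0,9],0],[[-0.230,-0.171,0.029],[0,0,9],0],[[-0.230,-0.171,0.029],[0,0,9],0],[[-0.230,-0.171,0.029],[0,0,9],0],[[-0.461,-0.343,0.058],[0,0,19],0],[[-0.461,-0.343,0.058],[0,0,19],0],[[-0.461,-0.343,0.058],[0,0,19],0],[[-0.461,-0.343,0.058],[0,0,19],0],[[-0.461,-0.343,0.058],[0,0,19],0],[[-0.461,-0.343,0.058],[0,0,19],0],[[-0.461,-0.343,0.058],[0,0,19],0],[[-0.461,-0.343,0.058],[0,0,19],0],[[-0.461,-0.343,0.058],[0,0,19],0],[[-0.461,-0.343,0.058],[0,0,19],0],[[-0.461,-0.343,0.058],[0,0,19],0]]'
python3 - <<'E'
from h import *
import pickle
f=grab("wrist");pickle.dump(f,open("f1.pkl","wb"));s=f["s"];print(s["t"],s["qpos"].round(1),s["eef_pos"],s["tcp_rot"])
save(f["image"],"pics/w1.png",1.5)
W=cloud(f);m=abs(W[...,2]-60)<3;P=W[m];P=P[np.hypot(P[:,0]-485,P[:,1]-50)<50]
print(len(P),cv2.minEnclosingCircle(P[:,:2].astype(np.float32)),np.median(P[:,2]))
E
```

```text
t: 1.75
eef_pos: [483.7, 51.3, 171.7]
tcp_rot: [180.0, -0.0, 148.2]
wrist_force: [0.2, 0.2, 0.5]
width: 86.0
gripper_force: 0.0
1.75 [ 6.  14.2 -8.  67.8  0.  37.8] [483.71595009  51.28705997 171.67453761] [ 1.79998145e+02 -1.04359100e-02  1.48226000e+02]
2983 ((485.5115051269531, 49.90361404418945), 39.20026397705078) 59.970356746793925
```

View pics/w1.png

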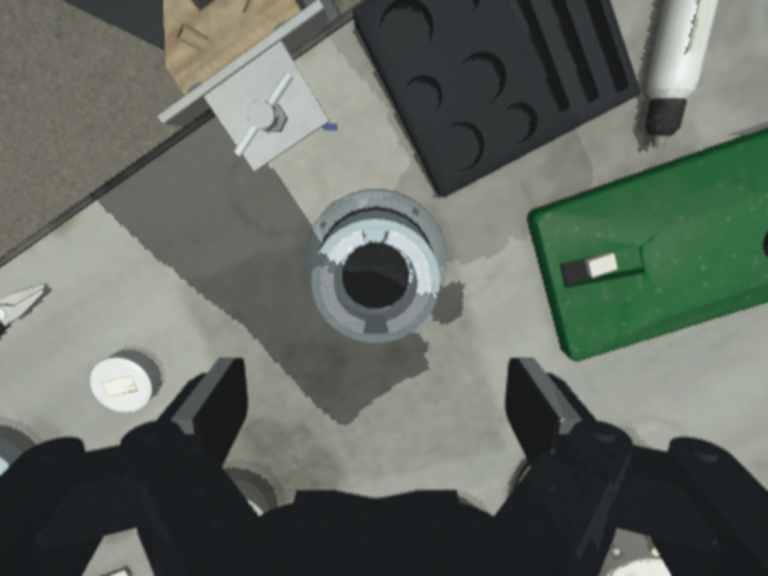

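The wrist view shows the barrel mouth at about (376,275), with notches at (373,237) and (376,325), so the notch line is nearly along the tool's x. I refine the angle from depth.

```bash
python3 - <<'E'
from h import *
import pickle
from scipy.optimize import least_squares
f=pickle.load(open("f1.pkl","rb"));W=cloud(f)
P=W[abs(W[...,2]-60)<2];P=P[np.hypot(P[:,0]-485.5,P[:,1]-50)<42][:,:2]
c=np.array([485.5,49.9])
hull=cv2.convexHull(P.astype(np.float32))[:,0]
r=least_squares(lambda x:np.hypot(*(hull-x[:2]).T)-x[2],[485,50,39]).x;print("outer fit",r)
c=r[:2]
K=f["intrinsics"]
# sample z=60 plane in polar
from scipy.spatial.transform import Rotation as Ro
T=f["tool_from_camera"];R=Ro.from_euler("xyz",f["s"]["tcp_rot"],degrees=True).as_matrix()
th=np.radians(np.arange(0,360,2.));z=f["range_z"]
G=[]
for rr in(27.5,29,30.5,32):
    X=np.c_[c[0]+rr*np.cos(th),c[1]+rr*np.sin(th),60+0*th]
    C=((X-f["s"]["eef_pos"])@R-T[:3,3])@T[:3,:3]
    u=C[:,0]/C[:,2]*K[0,0]+K[0,2];v=C[:,1]/C[:,2]*K[1,1]+K[1,2]
    d=cv2.remap(z,u.astype(np.float32),v.astype(np.float32),cv2.INTER_LINEAR)[:,0] if 0 else cv2.remap(z,u.astype(np.float32)[:,None],v.astype(np.float32)[:,None],cv2.INTER_LINEAR)[:,0]
    dep=d-C[:,2];hit=np.degrees(th)[dep>2]
    print(rr,hit, "2x mean/2",np.degrees(np.angle(np.exp(2j*np.radians(hit)).sum()))/2)
E
```

```text
outer fit [485.31715795  49.78731511  38.8723463 ]
27.5 [134. 136. 138. 140. 142. 144. 146. 148. 150. 152. 154. 156. 158. 160.
 162. 164. 314. 316. 318. 320. 322. 324. 326. 328. 330. 332. 334. 336.
 338. 340. 342. 344.] 2x mean/2 -31.000000000000007
29 [134. 136. 138. 140. 142. 144. 146. 148. 150. 152. 154. 156. 158. 160.
 162. 314. 316. 318. 320. 322. 324. 326. 328. 330. 332. 334. 336. 338.
 340. 342.] 2x mean/2 -32.00000000000001
30.5 [134. 136. 138. 140. 142. 144. 146. 148. 150. 152. 154. 156. 158. 160.
 162. 314. 316. 318. 320. 322. 324. 326. 328. 330. 332. 334. 336. 338.
 340. 342. 344.] 2x mean/2 -31.48547347299233
32 [134. 136. 138. 140. 142. 144. 146. 148. 150. 152. 154. 156. 158. 160.
 162. 316. 318. 320. 322. 324. 326. 328. 332. 334. 336. 338. 340. 342.] 2x mean/2 -31.572328128964458
```

```bash
python3 -m pendant '[[[-0.086,-0.158,0],[0,0,-18],0],[[-0.086,-0.158,0],[0,0,-18],0],[[-0.086,-0.158,0],[0,0,-18],0],[[-0.172,-0.316,0],[0,0,-36.3],0],[[-0.172,-0.316,0],[0,0,-36.3],0],[[-0.172,-0.316,0],[0,0,-36.3],0],[[-0.172,-0.316,0],[0,0,-36.3],0],[[-0.172,-0.316,0],[0,0,-36.3],0],[[-0.172,-0.316,0],[0,0,-36.3],0],[[-0.172,-0.316,0],[0,0,-36.3],0],[[-0.172,-0.316,0],[0,0,-36.3],0],[[-0.172,-0.316,0],[0,0,-36.3],0],[[-0.172,-0.316,0],[0,0,-36.3],0],[[-0.172,-0.316,0],[0,0,-36.3],0]]'
python3 - <<'E'
from h import *
import pickle
from scipy.optimize import least_squares
f=grab("wrist");pickle.dump(f,open("f2.pkl","wb"));s=f["s"];print(s["t"],s["qpos"].round(1),s["eef_pos"],s["tcp_rot"])
save(f["image"],"pics/w2.png",1.5)
W=cloud(f);near=np.hypot(W[...,0]-463,W[...,1]+308)<45
t=W[near&(W[...,2]>53)&(W[...,2]<62)]
print("bar",len(t),t.mean(0),cv2.minAreaRect(t[:,:2].astype(np.float32)))
d=np.linalg.svd(t[:,:2]-t[:,:2].mean(0))[2][0];print(np.degrees(np.arctan2(d[1],d[0])))
P=W[near&(abs(W[...,2]-29.5)<2)][:,:2];h=cv2.convexHull(P.astype(np.float32))[:,0]
print("cap",least_squares(lambda x:np.hypot(*(h-x[:2]).T)-x[2],[463,-308,36]).x)
E
```

```text
t: 3.2
eef_pos: [463.9, -308.0, 171.7]
tcp_rot: [-180.0, 0.0, -175.5]
wrist_force: [0.2, -0.7, 0.4]
width: 85.6
gripper_force: 0.0
3.2 [-33.6  21.9   2.9  71.    0.  -38.1] [ 463.87005733 -307.97405351  171.70873537] [-1.79995779e+02  9.00686195e-03 -1.75491942e+02]
bar 761 [ 462.07357827 -310.09812624   56.13284938] ((462.99432373046875, -309.99334716796875), (49.97489547729492, 13.861458778381348), 2.156297206878662)
2.8794109058905177
cap [ 462.94541219 -309.97547561   35.55570109]
```

View pics/w2.png

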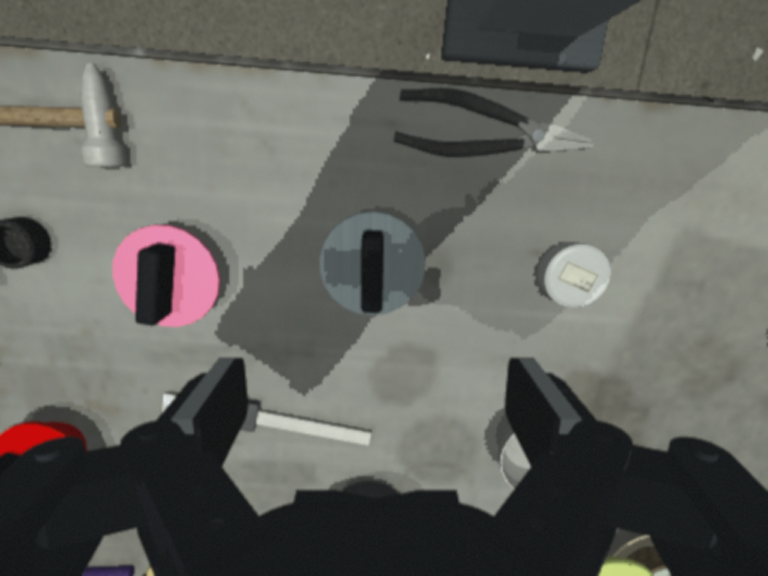

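The wrist view shows the steel lid with its bar at (372,271), between pink at (165,275) and the tin at (577,275). The way down is clear, so I descend and grasp.

```bash
python3 -m pendant '[[[0.001,-0.002,0.030],[0,0,2.2],0],[[0.001,-0.002,0.060],[0,0,2.2],0],[[0.001,-0.002,0.085],[0,0,2.2],0],[[0.001,-0.002,0.100],[0,0,2.2],0],[[0.001,-0.002,0.108],[0,0,2.2],0],[[0.001,-0.002,0.112],[0,0,2.2],0],[[0.001,-0.002,0.112],[0,0,2.2],0],[[0.001,-0.002,0.112],[0,0,2.2],0],[[0.001,-0.002,0.112],[0,0,2.2],0]]' 50
python3 -m pendant '[[[0,0,0],[0,0,0],0.7],[[0,0,0],[0,0,0],0.7],[[0,0,0],[0,0,0],0.7],[[0,0,0],[0,0,0],0.8],[[0,0,0],[0,0,0],0.9],[[0,0,0],[0,0,0],1],[[0,0,0],[0,0,0],1],[[0,0,0],[0,0,0],1],[[0,0,0],[0,0,0],1],[[0,0,0],[0,0,0],1]]' 50
```

```text
t: 4.15
eef_pos: [463.4, -311.4, 60.6]
tcp_rot: [-179.9, 0.1, -177.8]
wrist_force: [-0.7, -1.1, -0.0]
width: 85.3
gripper_force: 0.0
t: 5.15
eef_pos: [462.7, -311.0, 59.5]
tcp_rot: [180.0, -0.0, -177.8]
wrist_force: [0.9, -1.0, 0.1]
width: 0.1
gripper_force: 0.0
```

```bash
python3 - <<'E'
from h import *
f=grab("wrist");s=f["s"];print(s["t"],s["eef_pos"],s["width"],s["gripper_force"],s["wrist_force"])
g=grab("side")
W=cloud(g);i=np.argwhere(np.hypot(W[...,0]-463,W[...,1]+310)<60).mean(0).astype(int)
c=g["image"][155:215,225:305]
save(np.hstack([cv2.resize(f["image"],(400,300)),cv2.resize(c,(400,300),interpolation=cv2.INTER_CUBIC)]),"pics/w3.png")
E
```

```text
5.15 [ 462.71557025 -310.95195024   59.50612292] 0.06338190984487536 0.0 [ 0.91634491 -0.97223155  0.09456714]
```

View pics/w3.png

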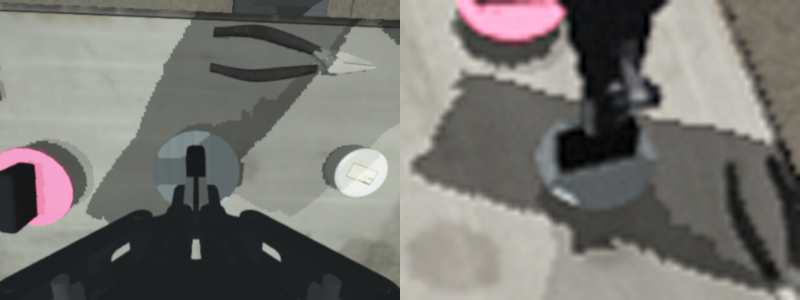

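```bash
python3 - <<'E'
from h import *
f=grab("wrist")
save(f["image"][150:300,150:350],"pics/w4.png",4)
W=cloud(f)
for v in range(180,300,8): print(v,[int(x) if x==x else -1 for x in W[v,215:285:5,2]])
E
```

```text
180 [29, 29, 29, 29, 28, 29, 28, 29, 29, 28, 29, 29, 30, 29]
188 [30, 28, 28, 29, 28, 34, 38, 38, 38, 36, 29, 30, 28, 28]
196 [28, 30, 30, 29, 29, 51, 54, 53, 52, 52, 29, 29, 30, 29]
204 [29, 29, 29, 30, 28, 56, 55, 55, 56, 55, 29, 30, 29, 28]
212 [29, 30, 28, 28, 29, 55, 55, 56, 57, 56, 29, 30, 29, 29]
220 [29, 29, 29, 29, 28, 56, 56, 56, 57, 55, 30, 29, 29, 30]
228 [30, 28, 30, 29, 29, 67, 67, 67, 68, 67, 29, 28, 29, 29]
236 [29, 29, 29, 69, 69, 76, 76, 76, 76, 76, 67, 67, 29, 29]
244 [29, 30, 77, 76, 77, 85, 85, 85, 85, 84, 84, 77, 77, 29]
252 [28, 29, 85, 85, 93, 91, 92, 92, 92, 91, 92, 84, 84, 84]
260 [0, 91, 100, 100, 100, 98, 99, 98, 98, 98, 100, 100, 100, 91]
268 [106, 105, 107, 107, 106, 107, 105, 98, 99, 106, 106, 108, 107, 107]
276 [111, 111, 111, 111, 111, 111, 107, 98, 104, 111, 111, 111, 111, 111]
284 [116, 117, 116, 116, 116, 117, 108, 99, 107, 117, 116, 117, 116, 116]
292 [126, 128, 127, 127, 127, 122, 108, 98, 106, 120, 126, 126, 127, 127]
```

View pics/w4.png

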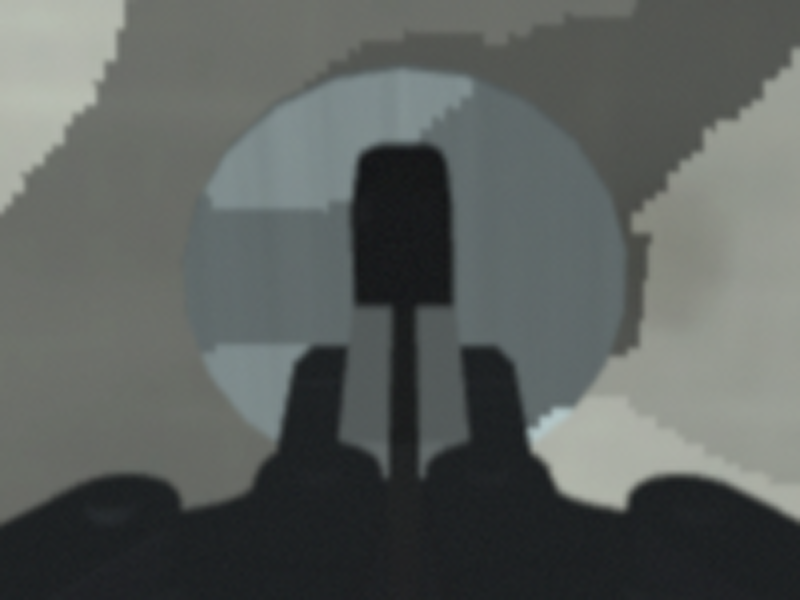

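```bash
python3 - <<'E'
from h import *
import pickle
def tool(f):
    K=f["intrinsics"];z=f["range_z"].astype(float);v,u=np.mgrid[:384,:512]
    P=np.stack([(u-K[0,2])*z/K[0,0],(v-K[1,2])*z/K[1,1],z],-1);T=f["tool_from_camera"];return P@T[:3,:3].T+T[:3,3]
f=pickle.load(open("f2.pkl","rb"));Q=tool(f)
print("open");[print(v,Q[v,158].round(1),Q[v,350].round(1)) for v in range(236,262,4)]
f=grab("wrist");Q=tool(f)
print("now");[print(v,Q[v,228].round(1),Q[v,241].round(1),Q[v,250].round(1)) for v in range(220,262,3)]
print(f["s"]["eef_pos"],f["s"]["width"])
E
```

```text
open
236 [ -79.4 -108.9  172.5] [-78.6 118.2 171.2]
240 [ 11.4 -42.4 -20.5] [ 12.2  46.4 -22. ]
244 [ 10.1 -42.1 -21.9] [ 11.8  45.4 -25.2]
248 [  8.5 -41.9 -22.9] [ 12.2  43.9 -29.8]
252 [  6.2 -42.3 -22.3] [ 11.5  43.3 -31.9]
256 [  4.7 -42.1 -23.3] [  9.6  43.4 -32.1]
260 [  2.6 -42.3 -23.4] [  7.6  43.6 -32. ]
now
220 [  0.9 -13.7  28.9] [11.6 -4.5  3.2] [12.   0.4  2.3]
223 [ -1.7 -13.8  30.1] [ 9.2 -4.6  4.7] [10.4  0.4  2. ]
226 [ -3.6 -13.9  29.7] [ 7.8 -4.6  3.8] [8.  0.4 3.4]
229 [ -6.  -13.9  30.3] [11.7 -4.2 -8.8] [12.2  0.4 -9.8]
232 [ -8.3 -14.   30.7] [ 11.7  -4.  -12.4] [ 11.8   0.4 -12.5]
235 [-10.1 -14.   30.1] [ 12.1  -3.9 -16.5] [ 11.7   0.4 -15.6]
238 [  7.7 -10.6 -10.8] [ 12.3  -3.8 -20.2] [ 12.6   0.4 -20.8]
241 [  8.3 -10.3 -15.2] [ 11.8  -3.7 -22.3] [ 11.8   0.4 -22.3]
244 [  7.6 -10.2 -17.1] [ 12.   -3.6 -25.5] [ 12.2   0.4 -25.9]
247 [  8.   -9.9 -20.9] [ 11.8  -3.6 -28. ] [ 12.2   0.4 -28.8]
250 [  7.5  -9.8 -22.8] [ 12.4  -3.4 -31.9] [ 12.2   0.4 -31.6]
253 [  8.1  -9.5 -26.6] [ 12.2  -3.4 -34.1] [ 11.9   0.4 -33.6]
256 [  8.2  -9.3 -29.5] [ 12.1  -3.3 -36.5] [ 11.8   0.4 -35.8]
259 [  8.3  -9.1 -32.3] [ 12.2  -3.2 -39. ] [ 11.9   0.4 -38.4]
[ 462.75807441 -310.97461091   59.52595105] 0.2694078971857443
```

Measured: the shut fingertips stand about 8 mm behind the reported TCP, not 25 mm ahead, so the fingers closed above the bar. I open, go 31 mm lower and close again.

```bash
python3 -m pendant '[[[0,0,0],[0,0,0],0],[[0,0,0],[0,0,0],0],[[0,0,0],[0,0,0],0],[[0,0,0],[0,0,0],0],[[0,0,0],[0,0,0],0],[[0,0.0005,0.010],[0,0,0],0],[[0,0.0005,0.020],[0,0,0],0],[[0,0.0005,0.026],[0,0,0],0],[[0,0.0005,0.031],[0,0,0],0],[[0,0.0005,0.031],[0,0,0],0],[[0,0.0005,0.031],[0,0,0],0]]'
python3 -m pendant '[[[0,0,0],[0,0,0],0.6],[[0,0,0],[0,0,0],0.6],[[0,0,0],[0,0,0],0.6],[[0,0,0],[0,0,0],0.7],[[0,0,0],[0,0,0],0.8],[[0,0,0],[0,0,0],0.9],[[0,0,0],[0,0,0],1],[[0,0,0],[0,0,0],1],[[0,0,0],[0,0,0],1],[[0,0,0],[0,0,0],1]]' 50
```

```text
t: 6.45
eef_pos: [462.6, -310.4, 28.3]
tcp_rot: [180.0, -0.0, -177.8]
wrist_force: [0.4, -0.4, -0.7]
width: 85.3
gripper_force: 0.0
t: 7.45
eef_pos: [462.9, -310.6, 28.7]
tcp_rot: [-180.0, 0.0, -177.8]
wrist_force: [0.9, 0.2, 3.0]
width: 13.2
gripper_force: 49.3
```

```bash
python3 -m pendant '[[[0,0,-0.010],[0,0,0],1],[[0,0,-0.030],[0,0,0],1],[[0,0,-0.060],[0,0,0],1],[[0,0,-0.090],[0,0,0],1],[[0,0,-0.110],[0,0,0],1],[[0,0,-0.110],[0,0,0],1],[[0,0,-0.110],[0,0,0],1],[[0,0,-0.110],[0,0,0],1]]'
python3 - <<'E'
from h import *
f=grab("wrist");s=f["s"];print(s["eef_pos"],s["tcp_rot"],s["wrist_force"],s["torque"],s["width"])
W=cloud(f);T=W-s["eef_pos"]
near=np.hypot(T[...,0],T[...,1])<45
print("z hist",np.histogram(T[...,2][near],bins=np.arange(-40,60,4)))
from scipy.optimize import least_squares
P=T[near&(abs(T[...,2]-1)<2.5)];h=cv2.convexHull(P[:,:2].astype(np.float32))[:,0]
print(len(P),np.median(P[:,2]),least_squares(lambda x:np.hypot(*(h-x[:2]).T)-36,[0,0]).x)
A=np.c_[P[:,:2],np.ones(len(P))];print("tilt deg",np.degrees(np.linalg.lstsq(A,P[:,2],rcond=None)[0][:2]))
b=T[near&(T[...,2]>22)&(T[...,2]<32)&(T[...,0]<-11)];print(len(b),b[:,1].min() if len(b) else 0,b[:,1].max() if len(b) else 0)
save(f["image"],"pics/w5.png")
E
```

```text
t: 8.25
eef_pos: [461.5, -309.7, 136.7]
tcp_rot: [179.9, -0.2, -177.8]
wrist_force: [-0.3, -0.3, -1.9]
width: 13.2
gripper_force: 48.9
[ 461.51469508 -309.67402186  136.71336727] [ 1.79880169e+02 -1.66150985e-01 -1.77778271e+02] [-0.2981512  -0.33786456 -1.90349401] [0.03239685 0.03253385 0.01586768] 13.162136962566011
z hist (array([   0,    0,    0,    0,    0,    0,    0,    0,    2,  627, 5210,
        117,  199,  251,  287,  319, 2412,  976,  213,  601,  215,  716,
       1112, 1560]), array([-40, -36, -32, -28, -24, -20, -16, -12,  -8,  -4,   0,   4,   8,
        12,  16,  20,  24,  28,  32,  36,  40,  44,  48,  52,  56]))
5772 0.8518634705814492 [0.28265595 0.74605563]
tilt deg [0.00297423 0.14692924]
1321 -13.066427158354145 13.239062334034259
```

View pics/w5.png

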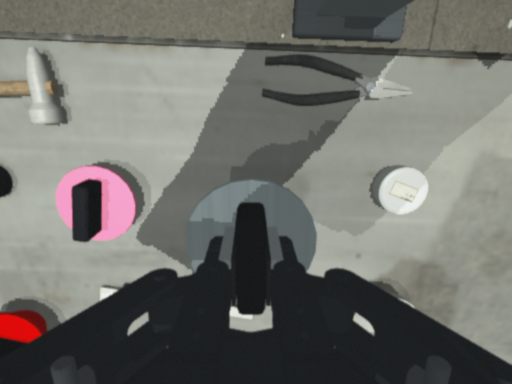

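The lid is held level and centred. I carry it over the barrel, about 11° short of the notches so the place can be felt.

```bash
python3 -m pendant '[[[-0.002,0.020,0],[0,0,2],1],[[-0.006,0.060,0],[0,0,5],1],[[-0.011,0.105,0],[0,0,8],1],[[-0.015,0.150,0],[0,0,11],1],[[-0.020,0.195,0],[0,0,14],1],[[-0.025,0.240,0],[0,0,17],1],[[-0.029,0.285,0],[0,0,20],1],[[-0.033,0.320,0],[0,0,22],1],[[-0.0357,0.346,0],[0,0,22.7],1],[[-0.0369,0.358,0],[0,0,22.7],1],[[-0.0369,0.358,0],[0,0,22.7],1],[[-0.0369,0.358,0],[0,0,22.7],1],[[-0.0369,0.358,0],[0,0,22.7],1],[[-0.0369,0.358,0],[0,0,22.7],1],[[-0.0369,0.358,0],[0,0,22.7],1]]'
python3 - <<'E'
from h import *
s=sensors.read_state();print(s["eef_pos"],s["tcp_rot"],s["wrist_force"],s["torque"],s["width"])
f=grab("side");W=cloud(f)
E
```

```text
t: 9.8
eef_pos: [485.7, 47.8, 138.5]
tcp_rot: [-180.0, 0.0, 159.4]
wrist_force: [-0.2, 0.3, -1.7]
width: 12.9
gripper_force: 49.1
[485.73052656  47.76262831 138.52318568] [-1.79992642e+02  3.38297371e-03  1.59426899e+02] [-0.22442412  0.34036784 -1.72063595] [-0.00832918  0.00906559 -0.02712679] 12.88384821019629
```

```bash
python3 -m pendant '[[[0.0016,0.001,0.005],[0,0,0],1],[[0.0016,0.001,0.015],[0,0,0],1],[[0.0016,0.001,0.027],[0,0,0],1],[[0.0016,0.001,0.039],[0,0,0],1],[[0.0016,0.001,0.047],[0,0,0],1],[[0.0016,0.001,0.052],[0,0,0],1],[[0.0016,0.001,0.0545],[0,0,0],1],[[0.0016,0.001,0.0545],[0,0,0],1],[[0.0016,0.001,0.0545],[0,0,0],1],[[0.0016,0.001,0.0545],[0,0,0],1]]'
python3 - <<'E'
from h import *
for i in range(3):
    s=sensors.read_state();print(s["eef_pos"],s["tcp_rot"],s["wrist_force"],s["torque"])
    f=grab("wrist")
W=cloud(f)
E
```

```text
t: 10.85
eef_pos: [485.0, 50.3, 84.5]
tcp_rot: [180.0, 0.1, 159.5]
wrist_force: [-0.4, -0.5, -1.8]
width: 13.0
gripper_force: 49.1
[485.02533866  50.2589296   84.51732364] [1.79970625e+02 5.93637201e-02 1.59518649e+02] [-0.43458533 -0.52679983 -1.78391664] [-0.02496755 -0.00869061  0.0229152 ]
[484.99391753  50.22647199  84.49011067] [1.79971898e+02 5.76846394e-02 1.59517903e+02] [-0.51113504 -0.03094933 -2.02326047] [ 0.03511534 -0.01785133  0.01094833]
[484.88392558  50.24077579  84.43013217] [1.79977685e+02 4.62129795e-02 1.59521037e+02] [ 0.90519348  0.10400529 -1.36241089] [-0.00642387  0.08775162  0.01073472]
```

```bash
python3 -m pendant '[[[0,-0.0008,0.001],[0,0,0],1],[[0,-0.0008,0.002],[0,0,0],1],[[0,-0.0008,0.003],[0,0,0],1],[[0,-0.0008,0.004],[0,0,0],1],[[0,-0.0008,0.005],[0,0,0],1],[[0,-0.0008,0.005],[0,0,0],1],[[0,-0.0008,0.005],[0,0,0],1]]'
python3 -m pendant '[[[0,0,0.0005],[0,0,0],1],[[0,0,0.001],[0,0,0],1],[[0,0,0.001],[0,0,0],1],[[0,0,0.001],[0,0,0],1]]'
python3 -m pendant '[[[0,0,0.0005],[0,0,0],1],[[0,0,0.001],[0,0,0],1],[[0,0,0.001],[0,0,0],1],[[0,0,0.001],[0,0,0],1]]'
```

```text
t: 11.7
eef_pos: [484.2, 49.5, 79.0]
tcp_rot: [-180.0, -0.0, 159.5]
wrist_force: [-0.8, 0.1, -2.2]
width: 13.0
gripper_force: 49.1
t: 12.1
eef_pos: [484.5, 49.5, 78.4]
tcp_rot: [180.0, 0.0, 159.5]
wrist_force: [-0.7, 0.1, 1.5]
width: 13.0
gripper_force: 49.8
t: 12.5
eef_pos: [484.6, 49.5, 78.0]
tcp_rot: [180.0, 0.1, 159.5]
wrist_force: [-2.6, -0.4, 7.6]
width: 12.8
gripper_force: 50.6
```

The lugs lie on the rim at about 9 N. I ease off slightly and turn clockwise, feeling for the drop.

```bash
python3 -m pendant '[[[0,0,-0.0003],[0,0,1],1],[[0,0,-0.0003],[0,0,2],1],[[0,0,-0.0003],[0,0,3],1],[[0,0,-0.0003],[0,0,3],1]]'
python3 -m pendant '[[[0,0,0],[0,0,1],1],[[0,0,0],[0,0,2],1],[[0,0,0],[0,0,3],1],[[0,0,0],[0,0,3],1]]'
python3 -m pendant '[[[0,0,0],[0,0,1],1],[[0,0,0],[0,0,2],1],[[0,0,0],[0,0,3],1],[[0,0,0],[0,0,3],1]]'
```

```text
t: 12.9
eef_pos: [484.5, 49.0, 77.5]
tcp_rot: [-180.0, 0.1, 156.5]
wrist_force: [-1.4, -2.9, 4.0]
width: 13.0
gripper_force: 50.1
t: 13.3
eef_pos: [484.0, 49.7, 76.8]
tcp_rot: [-180.0, -0.1, 153.5]
wrist_force: [0.7, -0.0, -2.3]
width: 13.2
gripper_force: 49.2
t: 13.7
eef_pos: [484.1, 49.4, 77.2]
tcp_rot: [-180.0, -0.0, 150.5]
wrist_force: [-0.3, -0.0, -2.8]
width: 13.3
gripper_force: 49.2
```

It let go at about 153.5°, so the lugs are over the notches. I go to mid notch and lower onto the spring.

```bash
python3 -m pendant '[[[0,0,0.0003],[0,0,1],1],[[0,0,0.001],[0,0,1.7],1],[[0,0,0.0015],[0,0,1.7],1],[[0,0,0.002],[0,0,1.7],1],[[0,0,0.002],[0,0,1.7],1]]'
python3 -m pendant '[[[0,0,0.0005],[0,0,0],1],[[0,0,0.001],[0,0,0],1],[[0,0,0.0015],[0,0,0],1],[[0,0,0.0015],[0,0,0],1]]'
python3 - <<'E'
from h import *
s=sensors.read_state();print(s["eef_pos"],s["wrist_force"],s["torque"])
E
```

```text
t: 14.2
eef_pos: [484.2, 49.4, 75.2]
tcp_rot: [-180.0, -0.0, 148.8]
wrist_force: [-0.3, 0.3, -1.6]
width: 12.9
gripper_force: 49.2
t: 14.6
eef_pos: [484.4, 49.5, 74.0]
tcp_rot: [180.0, 0.0, 148.8]
wrist_force: [-0.8, 0.6, 1.7]
width: 13.3
gripper_force: 49.5
[484.35140897  49.46622981  74.03189081] [-0.76674093  0.5737877   1.70312453] [ 0.02631944  0.18515851 -0.05289609]
```

```bash
python3 -m pendant '[[[0,0,0.0015],[0,0,0],1],[[0,0,0.003],[0,0,0],1],[[0,0,0.0045],[0,0,0],1],[[0,0,0.006],[0,0,0],1],[[0,0,0.006],[0,0,0],1],[[0,0,0.006],[0,0,0],1]]'
python3 -m pendant '[[[0,0,0.0010],[0,0,0],1],[[0,0,0.002],[0,0,0],1],[[0,0,0.0028],[0,0,0],1],[[0,0,0.0028],[0,0,0],1],[[0,0,0.0028],[0,0,0],1]]'
python3 - <<'E'
from h import *
s=sensors.read_state();print(s["eef_pos"],s["wrist_force"],s["torque"],s["qpos"])
E
```

```text
t: 15.2
eef_pos: [484.4, 49.5, 68.0]
tcp_rot: [180.0, 0.0, 148.8]
wrist_force: [-1.5, 0.3, 4.1]
width: 13.1
gripper_force: 50.0
t: 15.7
eef_pos: [484.4, 49.5, 65.1]
tcp_rot: [180.0, 0.0, 148.8]
wrist_force: [-2.0, -0.1, 5.3]
width: 13.0
gripper_force: 50.1
[484.41339278  49.45219576  65.14225634] [-1.98222603 -0.14082298  5.25555894] [-0.05358318  0.37205084 -0.00900138] [ 5.82941713e+00  2.02970055e+01 -1.71312552e+01  5.25529854e+01
 -7.49023063e-04  3.70103351e+01]
```

```bash
python3 -m pendant '[[[0,0,0],[0,0,2],1],[[0,0,0],[0,0,4],1],[[0,0,0],[0,0,6],1],[[0,0,0],[0,0,8],1],[[0,0,0],[0,0,10],1],[[0,0,0],[0,0,12],1],[[0,0,0],[0,0,12],1]]'
python3 - <<'E'
from h import *
s=sensors.read_state();print(s["eef_pos"],s["wrist_force"],s["torque"],s["qpos"][5])
E
```

```text
t: 16.4
eef_pos: [485.4, 49.6, 65.5]
tcp_rot: [179.9, 0.1, 136.8]
wrist_force: [-0.0, 1.1, 4.5]
width: 13.4
gripper_force: 50.2
[485.36558195  49.63138389  65.48901887] [-1.14590108e-03  1.06644943e+00  4.51738732e+00] [ 0.02923331  0.15611062 -0.0536975 ] 49.0462131492052
```

It turns freely under the roof. I go on in calls to about 72°, then creep to the stop.

```bash
python3 -m pendant '[[[0,0,0],[0,0,3],1],[[0,0,0],[0,0,6],1],[[0,0,0],[0,0,9],1],[[0,0,0],[0,0,12],1],[[0,0,0],[0,0,15],1],[[0,0,0],[0,0,18],1],[[0,0,0],[0,0,21],1],[[0,0,0],[0,0,24],1],[[0,0,0],[0,0,27],1],[[0,0,0],[0,0,30],1],[[0,0,0],[0,0,30],1]]'
python3 - <<'E'
from h import *
s=sensors.read_state();print(s["eef_pos"],s["wrist_force"],s["torque"],s["qpos"][5])
E
python3 -m pendant '[[[0,0,0],[0,0,3],1],[[0,0,0],[0,0,6],1],[[0,0,0],[0,0,9],1],[[0,0,0],[0,0,12],1],[[0,0,0],[0,0,15],1],[[0,0,0],[0,0,18],1],[[0,0,0],[0,0,21],1],[[0,0,0],[0,0,24],1],[[0,0,0],[0,0,27],1],[[0,0,0],[0,0,29],1],[[0,0,0],[0,0,29],1]]'
python3 - <<'E'
from h import *
s=sensors.read_state();print(s["eef_pos"],s["wrist_force"],s["torque"],s["qpos"][5])
E
```

```text
t: 17.5
eef_pos: [485.7, 49.6, 65.6]
tcp_rot: [179.8, 0.0, 106.8]
wrist_force: [-0.2, -0.7, 5.8]
width: 12.8
gripper_force: 50.2
[485.65078341  49.56339295  65.58618379] [-0.19515356 -0.66174381  5.84684154] [-0.09644969  0.02372642 -0.04564172] 79.06078852645717
t: 18.6
eef_pos: [485.7, 49.6, 65.6]
tcp_rot: [179.8, -0.0, 77.8]
wrist_force: [0.4, 0.9, 5.1]
width: 13.1
gripper_force: 50.2
[485.74743339  49.55951009  65.61477904] [0.42579623 0.87760109 5.05856117] [-0.02992978 -0.07567754 -0.06502466] 108.04587452631783
```

```bash
python3 -m pendant '[[[0,0,0],[0,0,1.5],1],[[0,0,0],[0,0,3],1],[[0,0,0],[0,0,4.5],1],[[0,0,0],[0,0,6],1],[[0,0,0],[0,0,6],1]]'
python3 - <<'E'
from h import *
s=sensors.read_state();print(s["wrist_force"],s["torque"])
E
python3 -m pendant '[[[0,0,0],[0,0,1],1],[[0,0,0],[0,0,2],1],[[0,0,0],[0,0,2],1]]'
python3 - <<'E'
from h import *
s=sensors.read_state();print(s["wrist_force"],s["torque"])
E
python3 -m pendant '[[[0,0,0],[0,0,1],1],[[0,0,0],[0,0,1],1]]'
python3 - <<'E'
from h import *
s=sensors.read_state();print(s["wrist_force"],s["torque"])
E
```

```text
t: 19.1
eef_pos: [485.8, 49.5, 65.6]
tcp_rot: [179.8, -0.1, 71.8]
wrist_force: [0.4, 0.9, 5.9]
width: 13.3
gripper_force: 50.2
[0.44324251 0.94051548 5.85112399] [-0.07201073 -0.00843028 -0.04276231]
t: 19.4
eef_pos: [486.1, 49.5, 65.7]
tcp_rot: [179.8, -0.1, 69.8]
wrist_force: [2.6, -0.8, 5.2]
width: 13.5
gripper_force: 50.2
[ 2.58637194 -0.79828891  5.17473105] [-0.18488403 -0.36737726 -0.03950444]
t: 19.6
eef_pos: [486.2, 49.3, 65.7]
tcp_rot: [179.8, -0.1, 68.8]
wrist_force: [4.5, -1.4, 4.8]
width: 13.1
gripper_force: 50.2
[ 4.52031091 -1.41349527  4.76150875] [-0.3977681  -0.91091691  0.15596117]
```

The stop is felt: side force and torque rise at about 79.5° from mid notch. I relax a touch and let the lid spring up.

```bash
python3 -m pendant '[[[0,0,0],[0,0,-1.0],1],[[0,0,-0.001],[0,0,-1.2],1],[[0,0,-0.002],[0,0,-1.2],1],[[0,0,-0.003],[0,0,-1.2],1],[[0,0,-0.004],[0,0,-1.2],1],[[0,0,-0.004],[0,0,-1.2],1]]'
python3 -m pendant '[[[0,0,-0.0003],[0,0,0],1],[[0,0,-0.0006],[0,0,0],1],[[0,0,-0.0006],[0,0,0],1]]'
python3 - <<'E'
from h import *
s=sensors.read_state();print(s["wrist_force"],s["torque"])
E
```

```text
t: 20.2
eef_pos: [485.8, 49.5, 69.4]
tcp_rot: [179.8, -0.1, 70.0]
wrist_force: [5.0, -2.1, 3.8]
width: 12.9
gripper_force: 49.7
t: 20.5
eef_pos: [485.8, 49.5, 69.8]
tcp_rot: [179.8, -0.1, 70.0]
wrist_force: [6.7, -1.4, 2.6]
width: 13.2
gripper_force: 49.6
[ 6.73807991 -1.41100595  2.57461202] [-0.29003686 -1.27900446  0.1226238 ]
```

```bash
python3 -m pendant '[[[0,0.0003,0],[0,0,0],1],[[0,0.0006,-0.0002],[0,0,0],1],[[0,0.0006,-0.0004],[0,0,0],1],[[0,0.0006,-0.0004],[0,0,0],1]]'
python3 - <<'E'
from h import *
s=sensors.read_state();print(s["wrist_force"],s["torque"])
E
```

```text
t: 20.9
eef_pos: [485.9, 49.4, 70.0]
tcp_rot: [179.9, -0.1, 70.0]
wrist_force: [5.2, 0.5, 2.4]
width: 13.2
gripper_force: 49.6
[5.19909287 0.49915296 2.42938709] [-0.11143921 -1.21521632  0.05642268]
```

```bash
python3 -m pendant '[[[0,0.0004,-0.0002],[0,0,0],1],[[0,0.0007,-0.0004],[0,0,0],1],[[0,0.0007,-0.0006],[0,0,0],1],[[0,0.0007,-0.0006],[0,0,0],1]]'
python3 - <<'E'
from h import *
s=sensors.read_state();print(s["wrist_force"],s["torque"])
E
```

```text
t: 21.3
eef_pos: [485.9, 49.4, 70.2]
tcp_rot: [180.0, -0.1, 70.0]
wrist_force: [6.2, 0.0, -1.2]
width: 12.9
gripper_force: 49.2
[ 6.21073667  0.02813716 -1.20294217] [ 0.10936692 -1.34391116  0.05074906]
```

Spring load is now taken by the roof (vertical force back at baseline at 18.4 mm depth). I release and back off straight up.

```bash
python3 -m pendant '[[[0,0,0],[0,0,0],0.83],[[0,0,0],[0,0,0],0.8],[[0,0,0],[0,0,0],0.75],[[0,0,0],[0,0,0],0.7],[[0,0,0],[0,0,0],0.6],[[0,0,0],[0,0,0],0.4],[[0,0,0],[0,0,0],0.4],[[0,0,0],[0,0,0],0.4]]' 20
python3 -m pendant '[[[0,0,-0.010],[0,0,0],0.4],[[0,0,-0.030],[0,0,0],0.4],[[0,0,-0.060],[0,0,0],0.4],[[0,0,-0.090],[0,0,0],0.2],[[0,0,-0.110],[0,0,0],0],[[0,0,-0.110],[0,0,0],0],[[0,0,-0.110],[0,0,0],0],[[0,0,-0.110],[0,0,0],0]]'
python3 - <<'E'
from h import *
from scipy.optimize import least_squares
f=grab("wrist");s=f["s"];print(s["eef_pos"],s["wrist_force"],s["width"])
save(f["image"][60:300,100:400],"pics/w6.png",2)
W=cloud(f);near=np.hypot(W[...,0]-485,W[...,1]-50)<45
P=W[near&(W[...,2]>62)&(W[...,2]<75)];print("cap z",len(P),np.median(P[:,2]))
A=np.c_[P[:,:2]-[485,50],np.ones(len(P))];print("tilt",np.degrees(np.linalg.lstsq(A,P[:,2],rcond=None)[0][:2]))
h=cv2.convexHull(P[:,:2].astype(np.float32))[:,0];print(least_squares(lambda x:np.hypot(*(h-x).T)-36,[485,50]).x)
b=W[near&(W[...,2]>88)&(W[...,2]<102)];print("bar",len(b),b.mean(0),cv2.minAreaRect(b[:,:2].astype(np.float32)))
E
```

```text
t: 22.1
eef_pos: [485.4, 49.0, 70.6]
tcp_rot: [-180.0, 0.0, 70.0]
wrist_force: [0.3, -0.1, -0.3]
width: 51.1
gripper_force: 0.0
t: 22.9
eef_pos: [484.6, 48.9, 179.6]
tcp_rot: [-179.9, 0.1, 70.0]
wrist_force: [-0.9, -0.1, 0.2]
width: 85.3
gripper_force: 0.0
[484.62168478  48.91232546 179.61325445] [-0.92306544 -0.1119041   0.16014837] 85.293108890116
cap z 3722 70.98480146266539
tilt [-0.04602219 -0.09469241]
[484.76671303  49.37217904]
bar 1001 [485.41285224  50.77092381  97.43266897] ((484.8404235839844, 49.49907684326172), (49.389015197753906, 13.461050987243652), 70.3361587524414)
```

View pics/w6.png

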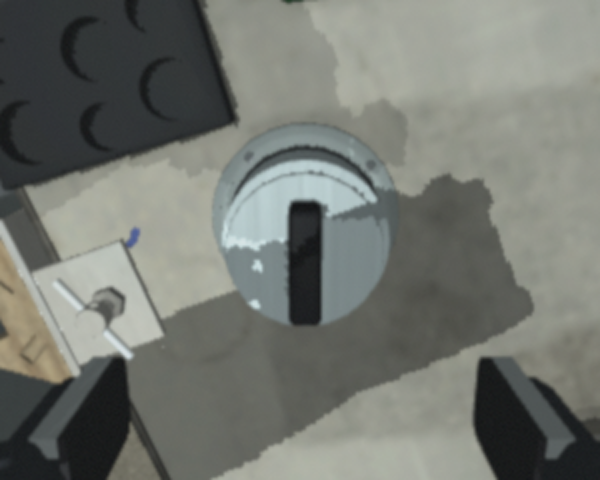

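The view shows the lid level on the barrel with its bar at (305,262). The cap top is at 71.0 mm, exactly the locked height, the bar is about 78° clockwise of the notches, and the gripper is clear.

```bash
python3 -c "
from rig import order
print(order.hand_in())"
```

```text
the job is handed in; nothing more can be done
None
```

The lid is locked on the barrel: it measures at its locked height, level, about 78° clockwise of the notches. The gripper is clear, I did not touch the tin, cup or pliers, and I handed the job in at about 23 s.

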